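Switch on the prize showcase

ROBOT

A 6-joint arm with a two-finger parallel gripper is mounted at the origin on the work surface. World frame = base frame: x ahead of the robot, y to its left, z up, the work surface at z = 0. Lengths are in m, angles in rad, forces in N, time in s.
With the tool pointing down it reaches from about 0.35 to 0.975 m from the base axis. Payload 4.9 kg.
Tool frame: the origin (TCP) lies midway between the tips of the shut fingers; the grasp point (between the pads) lies 19 mm behind it; z points along the fingers, y is the line along which they close (so a half turn about z gives the same grasp; the last joint's range is limited). The gripper opens to 85 mm and grips with 20 to 120 N. Pads are 22 mm wide; open, the fingers measure 114 mm over their backs; the gripper's body (76 mm by 85 mm) begins 54 mm behind the grasp point. The pads swing forward as they close: fully open they stand 13 mm farther back than shut.
Start: joints at [1.16, 0.053, 1.613, -0, 1.476, -0.119], TCP at [0.18, 0.599, 0.231] pointing down, gripper open.
Joint ranges: [-3.01, 3.01], [-1.01, 2.22], [0.06, 2.58], [-1.02, 4.17], [0.09, 2.62], [-3.14, 3.14]. Speed limits (rad/s): [2.57, 2.57, 3.14, 3.14, 3.14, 3.14].

INTERFACE

Orientations are given as a unit quaternion [w, x, y, z].
In Python, from plant import * gives the robot as it stands.
- The arm moves only by the tool jog_arm, never from a script. Its argument "targets" is a list of rows, each a list of 3 entries, a list of its own where there are three numbers: the shift along the tool's x, y, z in units of 25 mm (1.0 is 25 mm), then the turn, a rotation vector about the tool's x, y, z in units of 8 degrees (1.0 is 8 degrees), then the opening in per cent of the stroke, from 0 (shut) to 100 (fully open). A call has 1 to 8 rows; each row is the pose to reach, as a shift and turn from the pose commanded when the call began, along the tool's axes at that moment; what a row does not reach only later rows make up. A row lasts 1/8 s, in which the tool goes at most 62.5 mm and 10.7 degrees, less where a joint would pass 70% of its speed; a pose out of reach is approached as far as the arm can. A call with a gripper value outside its range is refused whole. The fingers move at their own pace and stop on an object; the grip force is fixed at half the most. Time passes only in rows, so rows that repeat a pose let the fingers close. It gives the time, the measured TCP pose, the force, the opening and the grip force at its end, in the units of the state.
- state(): the state, without advancing time (a new reading comes with each control period).
- grab_frame(name): name is "side" or "top" or "wrist"; returns (picture, depth): 480x640x3 uint8, red, green, blue; 480x640 float32, m along the optical axis (not along the pixel's ray), 0 where there is no reading.
- camera_params(name): a dict with "fovy" (degrees; the focal length in pixels is half the picture's height over the tangent of half this angle, whatever the lens; pixels are square), "cx", "cy" (the principal point, pixels), "rvec" (rotation vector, rad) and "tvec" (3), from world to camera coordinates, as OpenCV has them; the wrist camera has in their place "hand_eye" (4x4, takes a point from camera to tool coordinates, whose origin is the TCP and whose axes are the flange's). Camera axes: x right, y down, z forward; pixel columns grow to the right and rows downward; lengths in m; the calibration is good to about 2 mm. A picture is of the moment at which its call begins: read the wrist's pose just before it. camera_params takes no time and is no camera call.
- job_done(): hands the job in; it is judged then, once.
The state is a dict: "time": time; "joint_pos": joint angles; "joint_vel": joint speeds; "joint_efforts": joint torques, N m; "tool_pos": TCP position; "tool_rot": TCP orientation; "contact_force": force on the tool from outside, world axes, zero at the start; "ft_torque": the same for the moment, N m; "gripper_width": opening from 0.0 (shut) to 1.0 (fully open); "grasp_force": force on a finger pad.
Only numpy, scipy, OpenCV 4.12 (cv2) and the standard library are available. Lean on these libraries where they do the work, as an engineer would, in place of code of your own. Each camera call takes 0.05 s, during which the arm holds its last target. There are 200 camera calls.

TASK

The prize counter is opening: switch on the showcase lights. Press down the raised end of the big rocker, the one on the largest of the three grey switch boxes, until it snaps over and stays over, then let go. Leave the two small switches as they are.

Things in the scene. Friction and masses are not known exactly. Their poses are not given: they have to be found in the camera images.
- case_switch: large grey switch box fixed to the counter, 130 (its x) x 90 (its y) x 46 mm high, turned up to 1.2 rad. Origin: centre of its underside, z up. Its white rocker, 84 mm along x, 56 mm wide, pivots midway on a hinge along y, above the origin, 48 mm above the counter. At the start the half towards +x is raised, its face 60 mm above the counter 28 mm out from the hinge; switched on, 43 mm there
- case_rocker (a joint): hinge of the big rocker: -0.3 rad is off (its end towards the box's +x raised), +0.3 is on (that end down, the other raised); both are hard stops. A snap spring pushes it away from 0 to whichever side it is on: pressed 28 mm from the hinge it takes about 5 N to start, falling to nothing at 0. Neighbouring things in the row stand 5 mm or more from the box and are under 60 mm high
- small_rocker_a (a joint): hinge of the white rocker (44 x 22 mm) on one small grey switch box (80 x 50 x 40 mm), somewhere in the row beside the large box; same hinge directions as the large one, snapping over at 0. It is already on, at +0.3 rad. It must be left as it is
- small_rocker_b (a joint): hinge of the white rocker (44 x 22 mm) on the other small grey switch box (80 x 50 x 40 mm), somewhere in the row beside the large box; same hinge directions as the large one, snapping over at 0. It is off, at -0.3 rad. It must be left as it is
Not all that is in view belongs to the job. Leave any pink look-alike of the part that bears small_rocker_a alone. Leave any orange look-alike of the part that bears small_rocker_b alone.

How it is judged:
By the outcome, as a careful person would: the job done as asked, in the order asked, and still so for the second after the job is handed in, with the robot touching nothing.
It also fails if it takes over 26 s, if anything falls off the work surface, if the arm or the gripper's body presses on something with over 40 N, if the wrist force passes 120 N, or if a joint passes its speed limit or range.

## Working session

There is one attempt and no reset: what is moved stays moved. The work goes in short steps, Python scripts to look and compute and a tool call to move; the robot and the scene stay as the last step left them, time stands still between calls to the robot, and variables do not carry over. Pictures are saved under pics/ and viewed, at most 10 in all, crops included, and the job is handed in when it is done.

Besides the shell and the picture viewer there is one more tool, called after ">>>" as name(argument=value, ...), one argument or row to a line, values as JSON. jog_arm: Moves the arm, as the interface text tells. Its arguments: {"type":"object","properties":{"targets":{"type":"array"}},"required":["targets"]}

```bash
mkdir -p pics; cat > h.py <<'E'
from plant import *
import numpy as np, cv2
from scipy.spatial.transform import Rotation as R
def pts(name,d):
    p=camera_params(name); f=240/np.tan(np.radians(p['fovy'])/2)
    v,u=np.mgrid[:480,:640]
    c=np.stack([(u-p['cx'])/f*d,(v-p['cy'])/f*d,d],-1)
    Rm=R.from_rotvec(np.ravel(p['rvec'])).as_matrix()
    return (c-np.ravel(p['tvec']))@Rm
E
python3 - <<'E'
from h import *
for n in('top','side'):
    im,d=grab_frame(n); np.savez('pics/%s.npz'%n,im=im,d=d); cv2.imwrite('pics/%s1.png'%n,im[:,:,::-1]); print(camera_params(n),(d==0).mean())
s=state();print(s['tool_pos'],s['tool_rot'],s['time'],s['gripper_width'])
E
```

```text
{'fovy': 49.556280319753746, 'cx': 317.2001355545916, 'cy': 232.13270358423128, 'rvec': array([ 2.14337281, -2.15106556,  0.12364533]), 'tvec': array([-0.02011162,  0.57936934,  1.11996382])} 0.004182942708333333
{'fovy': 43.63772144464957, 'cx': 314.3480657577612, 'cy': 230.62929841244693, 'rvec': array([ 2.07533014, -0.21544314,  0.14328714]), 'tvec': array([-0.56709131,  0.09735248,  1.02027378])} 0.003984375
[0.17955722 0.59802596 0.23015533] [-2.57510483e-04  1.45369338e-01  9.89376974e-01 -9.45306733e-04] 0.1 0.9994058143420972
```

View pics/top1.png

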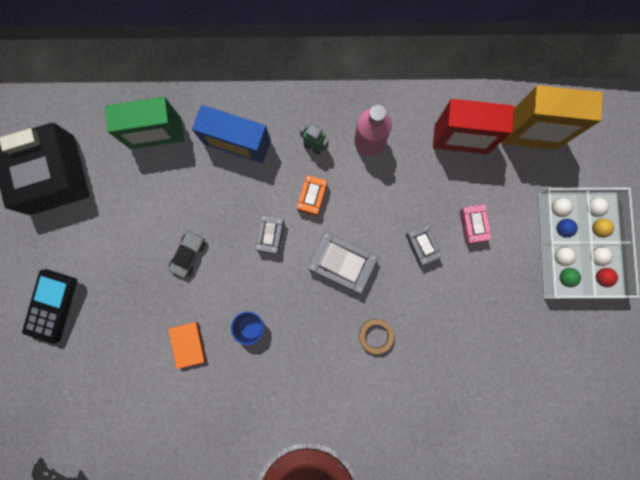

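View pics/side1.png

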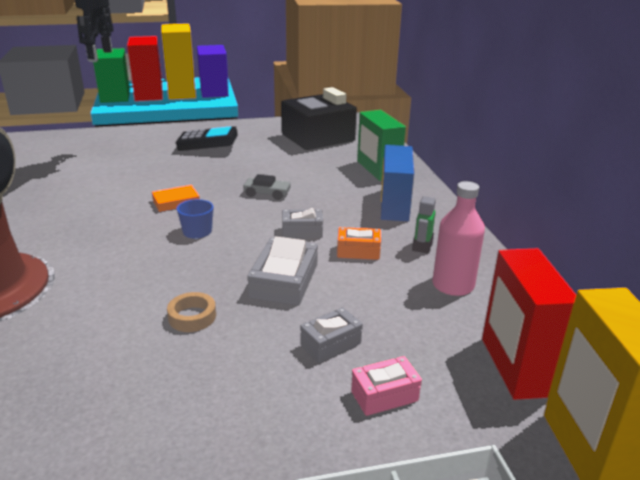

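The three grey boxes in the top view are the large one at (343,265) and two small ones at (269,234) and (424,247). The pink (477,223) and orange (312,195) boxes are look-alikes. The target is (343,265), since it is clearly the largest. In the side view it is at (285,268). I'll measure it and check it in an enlarged crop.

```bash
python3 - <<'E'
from h import *
z=np.load('pics/top.npz'); im,d=z['im'],z['d']; P=pts('top',d)
hsv=cv2.cvtColor(im,cv2.COLOR_RGB2HSV)
sl=np.zeros((480,640),bool); sl[225:305,298:388]=1
print('counter z',np.median(P[280:300,420:470,2]), 'depth noise',P[280:300,420:470,2].std())
box=(sl&(P[...,2]>.025)).astype(np.uint8); box=cv2.morphologyEx(box,cv2.MORPH_OPEN,np.ones((3,3)))
Q=P[box>0]; r=cv2.minAreaRect((Q[:,:2]*1000).astype(np.float32)); print('box',r,'ztop',np.percentile(Q[:,2],[5,50,95]))
wh=(sl&(im.min(-1)>165)).astype(np.uint8); wh=cv2.morphologyEx(wh,cv2.MORPH_OPEN,np.ones((3,3)))
W=P[wh>0]; w=cv2.minAreaRect((W[:,:2]*1000).astype(np.float32)); print('rocker',w,len(W))
a=np.c_[W[:,:2]-W[:,:2].mean(0),np.ones(len(W))]; k=np.linalg.lstsq(a,W[:,2],rcond=None)[0]; print('slope',k[:2],'dir',np.arctan2(k[1],k[0]),'h',k[2],'c',W.mean(0))
z2=np.load('pics/side.npz'); P2=pts('side',z2['d']); i2=z2['im']
for v,u in((245,292),(255,288),(265,283),(272,279)): print('side',P2[v-1:v+2,u-1:u+2].reshape(-1,3).mean(0),i2[v,u])
c=cv2.resize(im[215:315,285:405],None,fx=4,fy=4,interpolation=cv2.INTER_CUBIC); c2=cv2.resize(i2[220:310,235:335],(480,432),interpolation=cv2.INTER_CUBIC)
c3=np.zeros((850,480,3),np.uint8); c3[:400]=c; c3[410:842]=c2
cv2.imwrite('pics/crop.png',cv2.resize(c3,None,fx=.7,fy=.7)[:,:,::-1])
E
```

```text
counter z -0.0010920766629077612 depth noise 0.05304361284079691
box ((490.43719482421875, -68.5522232055664), (130.2362518310547, 135.72142028808594), 64.48410034179688) ztop [0.03506279 0.04536182 0.06137222]
rocker ((484.3490905761719, -61.653076171875), (86.26570892333984, 118.60783386230469), 63.21938705444336) 960
slope [-1.89615022  1.21661713] dir 2.571127596396733 h 0.05721131990521134 c [ 0.51187805 -0.0760967   0.05721132]
side [ 0.52693951 -0.05964757  0.05941657] [228 221 221]
side [ 0.51683232 -0.07637862  0.05036425] [226 220 220]
side [ 0.50447177 -0.09746051  0.04479069] [234 229 229]
side [ 0.49520644 -0.11191002  0.04118641] [231 225 226]
```

View pics/crop.png

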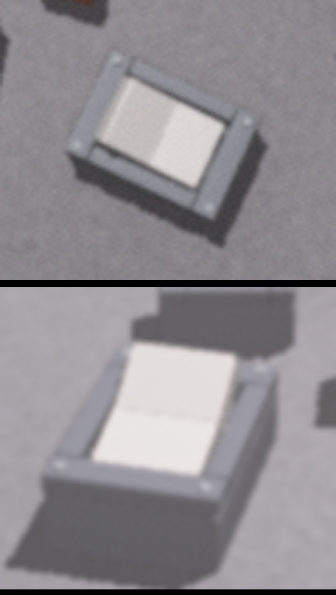

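The crop confirms the large grey box. The top view shows a shaded half on the left and a bright half on the right. The side depth gives the far (left, +y) half at about z 0.059 and the near half at about 0.041, so the raised end points towards +y. The four corner screws give the box pose.

```bash
python3 - <<'E'
from h import *
def ray(n,uv,h):
    p=camera_params(n); f=240/np.tan(np.radians(p['fovy'])/2); M=R.from_rotvec(np.ravel(p['rvec'])).as_matrix()
    o=-M.T@np.ravel(p['tvec']); g=M.T@np.array([(uv[0]-p['cx'])/f,(uv[1]-p['cy'])/f,1]); return o+g*(h-o[2])/g[2]
S=np.array([(117,58),(246,121),(77,146),(208,208)])/2.8+[285,215]
A=np.array([ray('top',s,.047) for s in S])[:,:2]
S2=(np.array([(127,350),(262,368),(58,465),(207,486)])-[0,287])/(4.8*.7)+[235,220]
B=np.array([ray('side',s,.047) for s in S2])[:,:2]
c=A.mean(0); x=(A[0]-A[1]+A[2]-A[3])/2; print('top',c,'x side',np.linalg.norm(A[0]-A[1]),np.linalg.norm(A[0]-A[2]),'yaw',np.arctan2(x[1],x[0]))
x2=(B[0]-B[2]+B[1]-B[3])/2; print('side',B.mean(0),np.linalg.norm(x2),np.linalg.norm(B[0]-B[1]),'yaw',np.arctan2(x2[1],x2[0]))
c=(c+B.mean(0))/2; yaw=np.arctan2(x[1],x[0])
t=c+.028*np.array([np.cos(yaw),np.sin(yaw)])
s=state(); T=R.from_quat(np.roll(s['tool_rot'],-1)); ax=T.apply([1,0,0]); a=np.arctan2(ax[1],ax[0])
e=(yaw-a+np.pi/2)%np.pi-np.pi/2
print('target',t,'tool x yaw',a,'turn about tool z units',-np.degrees(e)/8)
for h in(.1,.075): print(h,T.inv().apply(np.r_[t,h]-s['tool_pos'])/.025)
E
```

```text
top [ 0.51075933 -0.07821746] x side 0.11241210900174586 0.07605814772216103 yaw 1.1173431961340747
side [ 0.5092898  -0.07903493] 0.11547245295777822 0.07474970318192825 yaw 1.1239959655624439
target [ 0.52229059 -0.05345588] tool x yaw 2.8498197537256917 turn about tool z units -10.092050643080855
0.1 [-20.62710335 -21.00423142   5.24224357]
0.075 [-20.62733807 -21.00228603   6.24224165]
```

>>> jog_arm(
  targets=[
    [[-2, -2, 0], [0, 0, 1.2], 0],
    [[-4, -4, 0], [0, 0, 2.4], 0],
    [[-6, -6, 0], [0, 0, 3.6], 0],
    [[-7.5, -7.6, 0], [0, 0, 4.8], 0],
    [[-9, -9.2, 0], [0, 0, 6], 0],
    [[-10.6, -10.8, 0], [0, 0, 7.2], 0],
    [[-12.2, -12.4, 0], [0, 0, 8.4], 0],
    [[-13.8, -14, 0], [0, 0, 9.6], 0],
  ],
)

```text
time: 1.1
tool_pos: [0.4099, 0.1622, 0.231]
tool_rot: [0.0, 0.73, 0.683, 0.0]
contact_force: [0.2, 0.4, -0.2]
gripper_width: -0.0
grasp_force: 0.0
```

```bash
cat >> h.py <<'E'
def plan(t,yaw,hs):
    s=state(); T=R.from_quat(np.roll(s['tool_rot'],-1)); G=R.from_matrix(np.array([[np.cos(yaw),np.sin(yaw),0],[np.sin(yaw),-np.cos(yaw),0],[0,0,-1]]))
    print('t',s['time'],s['tool_pos'],'F',s['contact_force'],'w',s['gripper_width'],'j',np.round(s['joint_pos'],2))
    print('turn',np.degrees((T.inv()*G).as_rotvec())/8)
    for h in hs: print(h,T.inv().apply(np.r_[t,h]-s['tool_pos'])/.025)
E
python3 -c "
from h import *
plan([.5223,-.0535],1.119,[.1,.075])"
```

```text
t 1.1 [0.40988782 0.16217578 0.23104133] F [ 0.22487524  0.38752979 -0.21029723] w -3.3552801446797065e-06 j [ 0.21 -0.41  2.02  0.    1.53  0.27]
turn [ 1.53705968e-03 -1.14355590e-03  2.75403874e+00]
0.1 [-8.30592181  5.0648802   5.24191198]
0.075 [-8.30603682  5.06464051  6.24191194]
```

>>> jog_arm(
  targets=[
    [[-1.8, 1.1, 0], [0, 0, 0.7], 0],
    [[-3.6, 2.2, 0], [0, 0, 1.4], 0],
    [[-5.4, 3.3, 0], [0, 0, 2.1], 0],
    [[-7.2, 4.4, 0], [0, 0, 2.75], 0],
    [[-8.3, 5.06, 1.2], [0, 0, 2.75], 0],
    [[-8.3, 5.06, 3.2], [0, 0, 2.75], 0],
    [[-8.3, 5.06, 5], [0, 0, 2.75], 0],
    [[-8.3, 5.06, 5.2], [0, 0, 2.75], 0],
  ],
)

```text
time: 2.1
tool_pos: [0.5197, -0.0501, 0.0968]
tool_rot: [-0.003, 0.846, 0.533, -0.003]
contact_force: [-0.9, 0.1, 0.1]
gripper_width: 0.003
grasp_force: 0.0
```

```bash
python3 -c "
from h import *
plan([.5223,-.0535],1.119,[.065,.045])
im,d=grab_frame('side'); a=cv2.resize(im[180:320,200:340],(480,480),interpolation=cv2.INTER_CUBIC)
cv2.imwrite('pics/near.png',a[:,:,::-1])"
```

```text
t 2.1 [ 0.51965496 -0.05007737  0.0968387 ] F [-0.90178101  0.10229999  0.14677414] w 0.0025205520792513257 j [-0.24 -0.06  1.96 -0.    1.25  0.21]
turn [-0.06360401  0.01362582  0.04418601]
0.065 [-0.07554521  0.16579052  1.27226899]
0.045 [-0.07404514  0.17289971  2.07223599]
```

View pics/near.png

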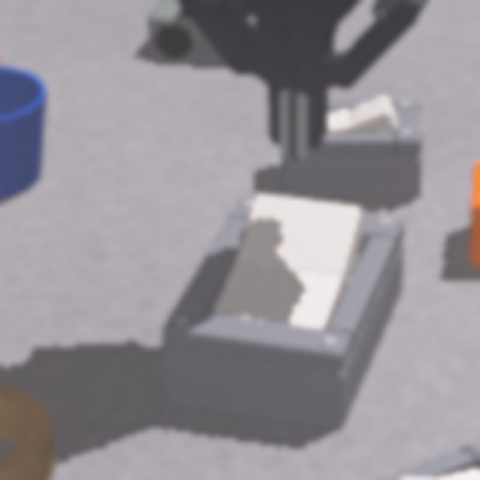

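The side crop shows the shut fingertips at about (297,160), above the raised half of the rocker and clear of the small switch behind. I'll settle, then press in small steps.

>>> jog_arm(
  targets=[
    [[0, 0, 0], [0, 0, 0], 0],
    [[0, 0, 0], [0, 0, 0], 0],
    [[0, 0, 0.7], [0, 0, 0], 0],
    [[0, 0, 1.2], [0, 0, 0], 0],
    [[0, 0, 1.2], [0, 0, 0], 0],
    [[0, 0, 1.2], [0, 0, 0], 0],
  ],
)

```text
time: 2.9
tool_pos: [0.523, -0.0507, 0.0711]
tool_rot: [-0.0, 0.846, 0.533, -0.0]
contact_force: [-0.2, 0.9, 0.0]
gripper_width: 0.002
grasp_force: 0.0
```

```bash
python3 -c "
from h import *
plan([.5223,-.0535],1.119,[.065,.045])"
```

```text
t 2.9 [ 0.52296543 -0.05073243  0.07106557] F [-0.2055344   0.86886448  0.03419436] w 0.0015196103383745422 j [-0.24 -0.03  1.97  0.    1.19  0.21]
turn [-0.00349368  0.0005086   0.04594911]
0.065 [-0.1113532   0.02378853  0.24261896]
0.045 [-0.11129764  0.02417896  1.04261886]
```

Position is within 3 mm, so I'm correcting that and pressing.

>>> jog_arm(
  targets=[
    [[-0.1, 0, 0.25], [0, 0, 0], 0],
    [[-0.1, 0, 0.45], [0, 0, 0], 0],
    [[-0.1, 0, 0.6], [0, 0, 0], 0],
    [[-0.1, 0, 0.75], [0, 0, 0], 0],
    [[-0.1, 0, 0.9], [0, 0, 0], 0],
    [[-0.1, 0, 1.0], [0, 0, 0], 0],
    [[-0.1, 0, 1.0], [0, 0, 0], 0],
  ],
)

```text
time: 3.78
tool_pos: [0.5215, -0.053, 0.0457]
tool_rot: [-0.0, 0.846, 0.533, -0.0]
contact_force: [0.0, -0.2, 0.7]
gripper_width: -0.001
grasp_force: 0.0
```

```bash
python3 -c "
from h import *
plan([.5223,-.0535],1.119,[.045])"
```

```text
t 3.775 [ 0.52145577 -0.05295985  0.04568098] F [ 0.04653923 -0.24919037  0.65983453] w -0.0012493520406974522 j [-0.24  0.01  1.99 -0.    1.15  0.2 ]
turn [-0.00843074  0.00265908  0.04594586]
0.045 [-0.00494046  0.03981498  0.02719432]
```

The force is near zero at z 0.0457, which fits the rocker having snapped. I'll lift away and check.

>>> jog_arm(
  targets=[
    [[0, 0, -0.8], [0, 0, 0], 0],
    [[0, 0, -2.5], [0, 0, 0], 0],
    [[0, 0, -4.5], [0, 0, 0], 0],
    [[2, 0, -6.5], [0, 0, 0], 0],
    [[4, 0, -7], [0, 0, 0], 0],
    [[5, 0, -7], [0, 0, 0], 0],
    [[5, 0, -7], [0, 0, 0], 0],
    [[5, 0, -7], [0, 0, 0], 0],
  ],
)

```text
time: 4.78
tool_pos: [0.5753, 0.0592, 0.2207]
tool_rot: [-0.0, 0.846, 0.533, -0.001]
contact_force: [-0.9, -0.8, -0.4]
gripper_width: -0.002
grasp_force: 0.0
```

```bash
python3 -c "
from h import *
im,d=grab_frame('side'); P=pts('side',d)
for v,u in((245,292),(255,288),(265,283),(272,279)): print(P[v-1:v+2,u-1:u+2].reshape(-1,3).mean(0),im[v,u])
a=cv2.resize(im[180:370,200:400],(800,600)[0:1]+(600,),interpolation=cv2.INTER_CUBIC)
cv2.imwrite('pics/after.png',a[:,:,::-1]); print(state()['contact_force'],state()['tool_pos'])"
```

```text
[ 0.51269217 -0.13762426  0.10633907] [148 147 156]
[ 0.51805102 -0.06930192  0.04593478] [239 235 234]
[ 0.50065485 -0.12108314  0.06011564] [160 153 154]
[ 0.49433384 -0.11759014  0.04494056] [140 135 135]
[-0.04530186  0.57750228  0.27683435] [0.57524132 0.05899118 0.22069836]
```

View pics/after.png

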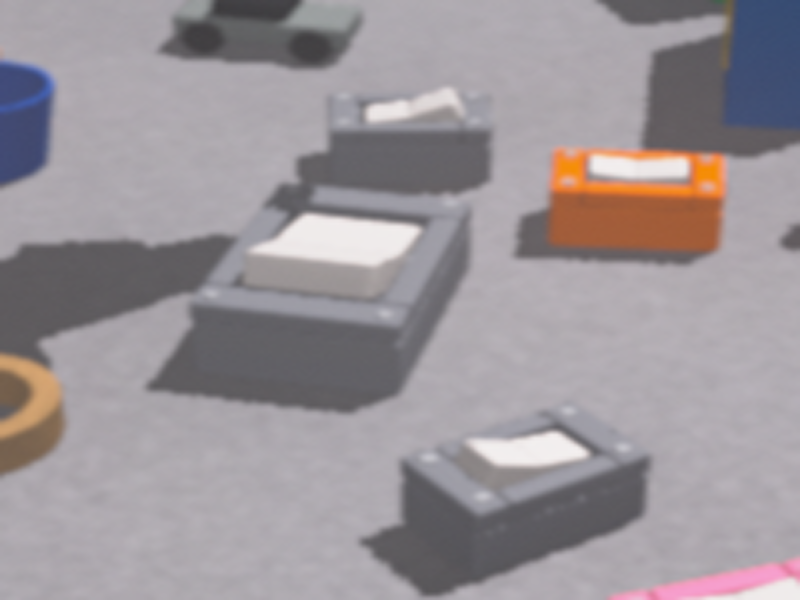

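The crop shows the big rocker (330,250) over, with its near end now raised. The small switches at (415,105) and (525,455) were never touched, and the arm is clear.

```bash
python3 -c "
from plant import *
print(job_done())"
```

```text
the job is handed in; nothing more can be done
None
```

The big rocker on the largest grey box is snapped over to on and stayed there after release, the arm never went near the two small switches, and the job is handed in at about 5 s of the 26 s allowed.

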